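# Tidy the cobbler's bench: heels, thread and polish into their stock trays

### The job

Put the loose stock on the cobbler's bench away: both black rubber heels into the orange tray, both thread spools into the purple tray, and the polish tin into the teal tray. Everything must rest on the floor of its tray, not on top of another piece, with the heels lying flat, the spools standing upright and the tin lid up. Leave the glue bottle and the dye jar where they are.

Things in the scene. Friction and masses are not known exactly. Their poses are not given: they have to be found in the camera images.
- heel_a: Black rubber shoe heel block lying flat, D-shaped from above with small brass nail heads on top: 50 mm long, 44 mm wide, 22 mm thick, 60 g. Origin: centre of its underside; x along its length from the straight edge to the round end, y across the two parallel flat sides (the 44 mm), z up. The flat sides run from x = -25 to +3 mm. The two heels are alike.
- heel_b: Black rubber shoe heel block lying flat, D-shaped from above with small brass nail heads on top: 50 mm long, 44 mm wide, 22 mm thick, 60 g. Origin: centre of its underside; x along its length from the straight edge to the round end, y across the two parallel flat sides (the 44 mm), z up. The flat sides run from x = -25 to +3 mm. The two heels are alike.
- spool_red: Plain upright sewing-thread spool wound with red thread, with white ends: a cylinder 36 mm in diameter and 50 mm tall, 45 g, standing. Origin: centre of its underside, z up.
- spool_green: Plain upright sewing-thread spool wound with green thread, with white ends: a cylinder 36 mm in diameter and 50 mm tall, 45 g, standing. Origin: centre of its underside, z up.
- polish_tin: Round flat shoe-polish tin, 52 mm in diameter and 24 mm high, 80 g, bare metal below, yellow lid with a bare metal disc on top. Origin: centre of its underside, z up.
- tray_orange: Orange plastic tray, open on top, 118 x 158 mm outside and 36 mm high, walls and floor 4 mm thick (inside 110 x 150 mm), fixed to the bench. Origin: centre of its underside, on the bench; x along its short side, y along its long side, z up. For the heels.
- tray_purple: Purple plastic tray, open on top, 118 x 158 mm outside and 36 mm high, walls and floor 4 mm thick (inside 110 x 150 mm), fixed to the bench. Origin: centre of its underside, on the bench; x along its short side, y along its long side, z up. For the thread spools.
- tray_teal: Teal (blue-green) plastic tray, open on top, 118 x 158 mm outside and 36 mm high, walls and floor 4 mm thick (inside 110 x 150 mm), fixed to the bench. Origin: centre of its underside, on the bench; x along its short side, y along its long side, z up. For the polish tin.
- glue_bottle: Bystander: cream glue bottle with a red cap, 50 mm in diameter, 110 mm tall, standing loose between two trays. Origin: centre of its underside, z up.
- dye_jar: Bystander: small brown jar of leather dye with a black lid, 50 mm in diameter, 75 mm tall, standing loose between two trays. Origin: centre of its underside, z up.

How it is judged:
By the outcome, as a careful person would: the job done as asked, in the order asked, and still so for the second after the job is handed in, with the robot touching nothing.
It also fails if it takes over 120 s, if anything falls off the work surface, if the arm or the gripper's body presses on something with over 40 N, if the wrist force passes 120 N, or if a joint passes its speed limit or range.

### The arm

A 6-joint arm with a two-finger parallel gripper is mounted at the origin on the work surface. World frame = base frame: x ahead of the robot, y to its left, z up, the work surface at z = 0. Lengths are in m, angles in rad, forces in N, time in s.
With the tool pointing down it reaches from about 0.35 to 0.975 m from the base axis. Payload 4.9 kg.
Tool frame: the origin (TCP) lies at the very end of the fingers, on their centre line; the grasp point (between the pads) lies 19 mm behind it; z points along the fingers, y is the line along which they close (so a half turn about z gives the same grasp; the last joint's range is limited). The gripper opens to 85 mm and grips with 20 to 120 N. Pads are 22 mm wide; open, the fingers measure 114 mm over their backs; the gripper's body (76 mm by 85 mm) begins 54 mm behind the grasp point. The pads swing forward as they close: fully open they stand 13 mm farther back than shut.
Start: joints at [1.021, 0.053, 1.613, -0, 1.476, -0.119], TCP at [0.261, 0.568, 0.211] pointing down, gripper open.
Joint ranges: [-3.01, 3.01], [-1.01, 2.22], [0.06, 2.58], [-1.02, 4.17], [0.09, 2.62], [-3.14, 3.14]. Speed limits (rad/s): [2.57, 2.57, 3.14, 3.14, 3.14, 3.14].

### API

Orientations are given as a rotation vector (axis times angle).
In Python, from station import get_obs, optics, ctrl gives the robot as it stands.
- The arm moves only by the shell command python3 -m pendant 'ROWS' [FORCE]. ROWS is JSON, a list of rows, each a list of 3 entries, a list of its own where there are three numbers: the shift along the tool's x, y, z in mm, then the turn, a rotation vector about the tool's x, y, z in rad, then the opening, from 0 (shut) to 1 (fully open). A call has 1 to 12 rows; each row shifts and turns the commanded pose from where the row before left it, along the tool's axes as they then stand; what a row does not reach is not made up. A row lasts 1/12 s, in which the tool goes at most 41.7 mm and 7.16 degrees, less where a joint would pass 70% of its speed; a pose out of reach is approached as far as the arm can. A call is refused whole if a number of a shift passes 41.7 or a number of a turn 0.125, either way. A call with a gripper value outside its range is refused whole. The fingers move at their own pace and stop on an object; FORCE is the grip in N (left out, the last holds). Time passes only in rows, so rows that do not move let the fingers close. It gives the time, the measured TCP pose, the force, the opening and the grip force at its end, in the units of the state.
- get_obs(): the state, without advancing time (a new reading comes with each control period).
- optics.get_image(name): name is "scene" or "top" or "wrist"; returns the picture (420x560x3 uint8, red, green, blue); there is no depth.
- optics.camera_model(name): a dict with "fx", "fy", "cx", "cy" (pixels), "cam_to_world" (4x4, takes a point from camera to world coordinates). Camera axes: x right, y up, looking along -z (the intrinsics and any distortion apply to the point x, -y, -z); pixel columns grow to the right and rows downward; lengths in m; the calibration is good to about 2 mm. A picture is of the moment at which its call begins: read the wrist's pose just before it. camera_model takes no time and is no camera call; for the wrist camera it gives the pose at the moment of the call.
- ctrl.finish_job(): hands the job in; it is judged then, once.
The state is a dict: "t": time; "q": joint angles; "dq": joint speeds; "effort": joint torques, N m; "tool_pos": TCP position; "tool_rot": TCP orientation; "contact_force": force on the tool from outside, world axes, zero at the start; "wrist_torque": the same for the moment, N m; "opening": finger opening in m; "grip_force": force on a finger pad.
Only numpy, scipy, OpenCV 4.12 (cv2) and the standard library are available. Lean on these libraries where they do the work, as an engineer would, in place of code of your own. Each camera call takes 0.05 s, during which the arm holds its last target. There are 200 camera calls.

## Working session

There is one attempt and no reset: what is moved stays moved. The work goes in short steps, Python scripts to look and compute and a shell command to move; the robot and the scene stay as the last step left them, time stands still between calls to the robot, and variables do not carry over. Pictures are saved under pics/ and viewed, at most 14 in all, crops included, and the job is handed in when it is done.

```bash
mkdir -p pics; ls; python3 - <<'E'
from station import get_obs, optics, ctrl
import cv2,numpy as np
o=get_obs();print(o)
for n in("scene","top"):
    im=optics.get_image(n);cv2.imwrite(f"pics/{n}0.png",im[...,::-1])
    m=optics.camera_model(n);print(n,m)
E
```

```text
pics
{'t': 0.0, 'q': array([ 1.02099882e+00,  5.33786706e-02,  1.61430799e+00, -1.22117757e-05,
        1.47599192e+00, -1.18998233e-01]), 'dq': array([ 0.00150069, -0.00158848,  0.00038669,  0.00142404, -0.00018585,
        0.00180712]), 'effort': array([ 2.83047648e-04, -3.93656337e+01, -3.70189762e+01, -7.70815041e-05,
        6.67728775e-03, -1.45015076e-05]), 'tool_pos': array([0.26064756, 0.56731885, 0.20944119]), 'tool_rot': array([-0.67133126, -3.0683351 ,  0.00310066]), 'contact_force': array([-1.25320107,  0.0092231 , -0.14468707]), 'wrist_torque': array([ 0.03434504,  0.09320319, -0.02851633]), 'grip_force': 0.0, 'opening': 0.08537667468993475}
scene {'fx': 535.1292429176889, 'fy': 535.1292429176889, 'cx': 276.8962862231267, 'cy': 213.6682811205905, 'cam_to_world': array([[ 0.31017114, -0.70285601,  0.64014631,  1.3656475 ],
       [ 0.95047124,  0.21512952, -0.22432946, -0.2882922 ],
       [ 0.01995694,  0.67802118,  0.73477139,  1.04147642],
       [ 0.        ,  0.        ,  0.        ,  1.        ]])}
top {'fx': 488.58527514630117, 'fy': 488.58527514630117, 'cx': 282.51167351645597, 'cy': 209.79354345148758, 'cam_to_world': array([[ 1.15675688e-03,  9.82272072e-01, -1.87457296e-01,
         3.38134162e-01],
       [-9.99980679e-01, -8.70263193e-06, -6.21625784e-03,
         3.14761682e-03],
       [-6.10768784e-03,  1.87460865e-01,  9.82253084e-01,
         1.01885088e+00],
       [ 0.00000000e+00,  0.00000000e+00,  0.00000000e+00,
         1.00000000e+00]])}
```

View pics/top0.png

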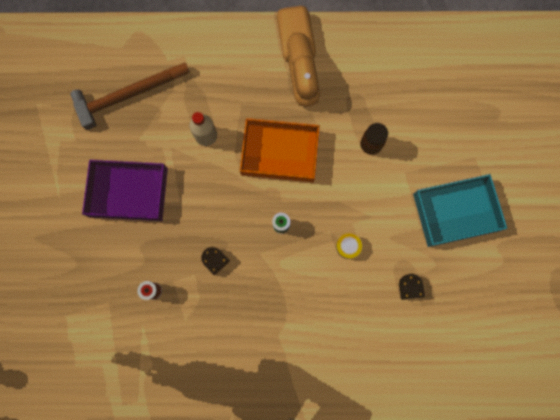

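View pics/scene0.png

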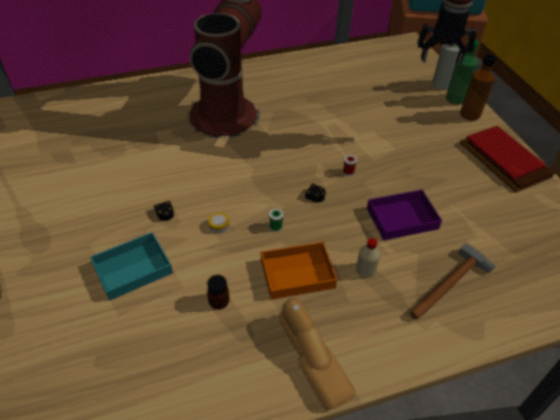

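The top view shows the orange tray at about (281,151), purple at (126,191) and teal at (460,211). The heels are at (214,260) and (411,287), the red spool at (148,291), the green spool at (281,222) and the tin at (349,246). The glue bottle (205,130) stands between purple and orange, and the dye jar (374,138) between orange and teal. The scene view agrees with this.

```bash
cat > h.py <<'E'
from station import get_obs, optics, ctrl
import cv2,numpy as np
from scipy.spatial.transform import Rotation as R
def ray(n,uv,z,m=None):
    m=m or optics.camera_model(n);T=m["cam_to_world"]
    uv=np.atleast_2d(uv).astype(float)
    d=np.c_[(uv[:,0]-m["cx"])/m["fx"],-(uv[:,1]-m["cy"])/m["fy"],-np.ones(len(uv))]@T[:3,:3].T
    return T[:3,3]+d*((z-T[2,3])/d[:,2])[:,None]
def blobs(im,lo,hi,amin=40):
    k=cv2.inRange(cv2.cvtColor(im,cv2.COLOR_RGB2HSV),lo,hi)
    c,_=cv2.findContours(k,cv2.RETR_EXTERNAL,cv2.CHAIN_APPROX_NONE)
    return sorted([x for x in c if cv2.contourArea(x)>amin],key=cv2.contourArea,reverse=True)
def rect(P):
    (c,s,a)=cv2.minAreaRect((P[:,:2]*1000).astype(np.float32)); return np.round(c,1),np.round(s,1),round(a,1)
def go(x,y,z,ydeg):
    """shift in tool axes (mm), turn about tool z (rad) to reach x,y,z (mm) tool y at ydeg mod 180"""
    o=get_obs();r=R.from_rotvec(o["tool_rot"]);M=r.as_matrix()
    d=M.T@(np.array([x,y,z])-o["tool_pos"]*1000)
    cur=np.degrees(np.arctan2(M[1,1],M[0,1]));t=(ydeg-cur+90)%180-90
    print("shift",np.round(d,1),"turn about z",round(-np.radians(t),3),"tilt",np.round(M[:,2],4),"q6",o["q"][5].round(2),"t",o["t"].round(1))
E
python3 - <<'E'
from h import *
im=cv2.imread("pics/top0.png")[...,::-1].copy()
for n,lo,hi in(("orange",(3,200,80),(14,255,255)),("purple",(130,100,30),(165,255,255)),("teal",(82,100,40),(98,255,255))):
    for c in blobs(im,lo,hi,800):
        print(n,cv2.boundingRect(c),*rect(ray("top",c[:,0],.036)))
for n,lo,hi,z in(("dark",(0,0,0),(179,255,45),.022),("yellow",(22,150,120),(33,255,255),.024),("white",(0,0,130),(179,70,255),.05)):
    for c in blobs(im,lo,hi,60):
        x,y,w,h=cv2.boundingRect(c)
        if 60<y<320 and w<60: print(n,(x,y,w,h),*rect(ray("top",c[:,0],z)), np.round(ray("top",cv2.minEnclosingCircle(c)[0],z)*1000,1))
s=np.hstack([cv2.resize(im[y-35:y+35,x-35:x+35],None,fx=5,fy=5,interpolation=2) for x,y in((214,260),(411,287))])
cv2.imwrite("pics/heels.png",cv2.convertScaleAbs(s[...,::-1],alpha=2))
E
```

```text
orange (240, 119, 79, 63) [654.8  16.4] [158.2 125.1] 84.2
purple (83, 160, 83, 60) [568.7 336.4] [162.3 119. ] 86.9
teal (415, 176, 91, 69) [ 526.  -352.6] [114.7 163.5] 12.6
dark (365, 125, 22, 23) [ 691.5 -190.7] [41.9 47.4] 57.3 [[ 689.3 -190.8   22. ]]
dark (400, 276, 23, 22) [ 372.1 -249.5] [41. 43.] 4.7 [[ 369.2 -248.6   22. ]]
dark (203, 249, 25, 24) [425.7 149.6] [43.9 35.6] 45.7 [[425.1 147.8  22. ]]
yellow (336, 234, 26, 25) [ 452.9 -125.5] [51.1 49.4] 88.9 [[ 453.1 -126.3   24. ]]
white (138, 281, 18, 19) [363.  275.8] [35.2 33.4] 2.9 [[363.  276.9  50. ]]
white (272, 212, 19, 18) [500.4  12.7] [35.2 34.5] 63.7 [[499.8  12.6  50. ]]
white (342, 238, 15, 15) [ 451.8 -123.1] [27.9 28.2] 88.8 [[ 451.7 -123.4   50. ]]
```

View pics/heels.png

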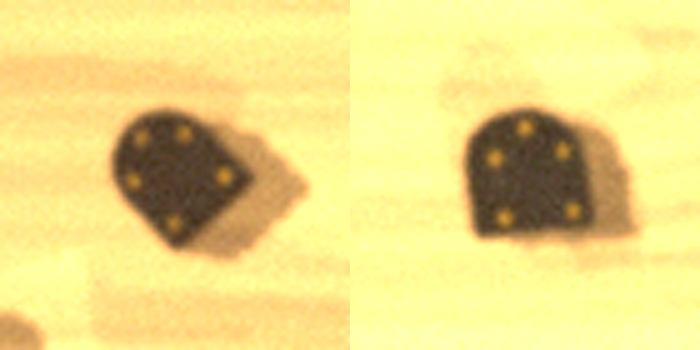

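The left heel's straight edge runs (180,247)-(252,180) in the crop and its round end points up-left. The right heel's straight edge runs (477,237)-(593,228) with the round end pointing up. I'll get the grasp poses from these corners.

```bash
python3 - <<'E'
from h import *
for n,p in(("L",[(215,274.4),(229.4,261)]),("R",[(401.4,299.4),(424.6,297.6)])):
    P=ray("top",p,.022)[:,:2]*1000;e=P[1]-P[0];L=np.hypot(*e);e/=L;nrm=np.array([-e[1],e[0]])
    if nrm[0]<0:nrm=-nrm
    print(n,P.round(1),"len",L.round(1),"ang",np.degrees(np.arctan2(e[1],e[0])).round(1),"grasp",(P.mean(0)+nrm*16).round(1),"ctr",(P.mean(0)+nrm*25).round(1))
im=cv2.imread("pics/scene0.png")[...,::-1].copy()
for n,lo,hi,z in(("dark",(0,0,0),(179,255,45),.011),("yellow",(22,150,120),(33,255,255),.02),("white",(0,0,130),(179,70,255),.05)):
    for c in blobs(im,lo,hi,30):
        x,y,w,h=cv2.boundingRect(c)
        if 100<x<370 and 120<y<300: print(n,(x,y,w,h),np.round(ray("scene",cv2.minEnclosingCircle(c)[0],z)*1000,1))
go(420,155,150,0)
E
```

```text
L [[395.  146.2]
 [422.1 117.6]] len 39.5 ang -46.5 grasp [420.2 142.9] ctr [426.7 149.1]
R [[ 345.6 -229. ]
 [ 349.2 -275.6]] len 46.7 ang -85.6 grasp [ 363.3 -251.1] ctr [ 372.3 -250.4]
dark (367, 191, 73, 48) [[566.5 344.9  11. ]]
dark (208, 276, 20, 33) [[ 660.8 -181.8   11. ]]
dark (305, 185, 20, 17) [[426.9 147.3  11. ]]
dark (155, 203, 18, 17) [[ 371.9 -254.7   11. ]]
dark (270, 220, 10, 10) [[500.6   8.9  11. ]]
dark (144, 236, 17, 17) [[ 478.7 -298.3   11. ]]
yellow (209, 213, 20, 13) [[ 449.5 -125.6   20. ]]
white (213, 215, 12, 9) [[ 479.7 -131.2   50. ]]Traceback (most recent call last):
  File "<stdin>", line 11, in <module>
  File "h.py", line 20, in go
    print("shift",np.round(d,1),"turn about z",round(-np.radians(t),3),"tilt",np.round(M[:,2],4),"q6",o["q"][5].round(2),"t",o["t"].round(1))
                                                                                                                             ^^^^^^^^^^^^
AttributeError: 'float' object has no attribute 'round'
```

```bash
sed -i 's/o\["t"\].round(1)/round(o["t"],1)/' h.py; python3 -c "
from h import *
go(420.2,142.9,100,-46.5)"
```

```text
shift [-322.2 -318.9  110.1] turn about z -1.19 tilt [-9.0e-04 -1.6e-03 -1.0e+00] q6 -0.12 t 0.1
```

```bash
python3 -m pendant '[[[-26.9,-26.6,9],[0,0,0],0.8],[[-26.9,-26.6,9],[0,0,0],0.8],[[-26.9,-26.6,9],[0,0,0],0.8],[[-26.9,-26.6,9],[0,0,0],0.8],[[-26.9,-26.6,9],[0,0,0],0.8],[[-26.9,-26.6,9],[0,0,0],0.8],[[-26.9,-26.6,9],[0,0,0],0.8],[[-26.9,-26.6,9],[0,0,0],0.8],[[-26.9,-26.6,9],[0,0,0],0.8],[[-26.9,-26.6,9],[0,0,0],0.8],[[-26.9,-26.6,9],[0,0,0],0.8],[[-26.9,-26.6,9],[0,0,0],0.8]]' 40; python3 -m pendant '[[[0,0,0],[0,0,-0.119],0.8],[[0,0,0],[0,0,-0.119],0.8],[[0,0,0],[0,0,-0.119],0.8],[[0,0,0],[0,0,-0.119],0.8],[[0,0,0],[0,0,-0.119],0.8],[[0,0,0],[0,0,-0.119],0.8],[[0,0,0],[0,0,-0.119],0.8],[[0,0,0],[0,0,-0.119],0.8],[[0,0,0],[0,0,-0.119],0.8],[[0,0,0],[0,0,-0.119],0.8],[[0,0,0],[0,0,0],0.8]]'
python3 -c "
from h import *
go(420.2,142.9,5,-46.5)
im=optics.get_image('wrist');cv2.imwrite('pics/w1.png',im[...,::-1])"
```

```text
t: 1.1
tool_pos: [0.421, 0.1412, 0.1021]
tool_rot: [0.671, 3.069, 0.0]
contact_force: [1.3, -0.4, -0.1]
opening: 0.0685
grip_force: 0.0
t: 2.02
tool_pos: [0.4206, 0.143, 0.1023]
tool_rot: [1.167, -2.916, -0.0]
contact_force: [0.4, -0.5, -0.2]
opening: 0.0685
grip_force: 0.0
shift [ 0.3  0.2 97.3] turn about z 0.002 tilt [-8.e-04 -1.e-04 -1.e+00] q6 -2.17 t 2.0
```

View pics/w1.png

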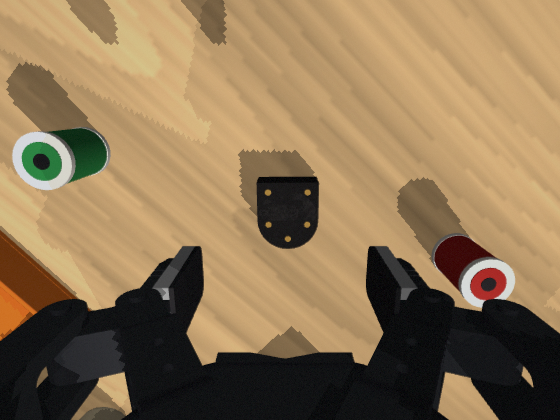

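The heel is centred and square between the pads (heel column 288, pad midline about 285), with its straight edge at row 178. I'll go down and grip.

```bash
python3 -m pendant '[[[0,0,30],[0,0,0],0.8],[[0,0,30],[0,0,0],0.8],[[0,0,25],[0,0,0],0.8],[[0,0,10],[0,0,0],0.8],[[0,0,5],[0,0,0],0.8],[[0,0,0],[0,0,0],0.8]]' 40; python3 -m pendant '[[[0,0,0],[0,0,0],0.3],[[0,0,0],[0,0,0],0.3],[[0,0,0],[0,0,0],0.3],[[0,0,0],[0,0,0],0.3],[[0,0,0],[0,0,0],0.3],[[0,0,0],[0,0,0],0.3]]' 40;python3 -m pendant '[[[0,0,-15],[0,0,0],0.3],[[0,0,-30],[0,0,0],0.3],[[0,0,-30],[0,0,0],0.3],[[0,0,0],[0,0,0],0.3]]'; python3 -c "
from h import *
print(get_obs()['tool_pos'])
go(658,54,75,-4)
im=optics.get_image('wrist');cv2.imwrite('pics/w2.png',im[...,::-1])"
```

```text
t: 2.57
tool_pos: [0.4204, 0.1429, 0.002]
tool_rot: [1.162, -2.917, -0.001]
contact_force: [0.0, -0.1, 0.2]
opening: 0.0685
grip_force: 0.0
t: 3.07
tool_pos: [0.4213, 0.1431, 0.0032]
tool_rot: [-1.164, 2.917, -0.0]
contact_force: [0.2, -0.3, 0.8]
opening: 0.0253
grip_force: 0.0
t: 3.4
tool_pos: [0.4254, 0.1438, 0.0842]
tool_rot: [-1.16, 2.908, -0.004]
contact_force: [1.1, -1.1, 1.7]
opening: 0.0259
grip_force: 0.0
[0.42543122 0.14382507 0.08422621]
shift [-106.8 -225.2   11.7] turn about z -0.742 tilt [ 0.0112  0.0018 -0.9999] q6 -2.17 t 3.4
```

View pics/w2.png

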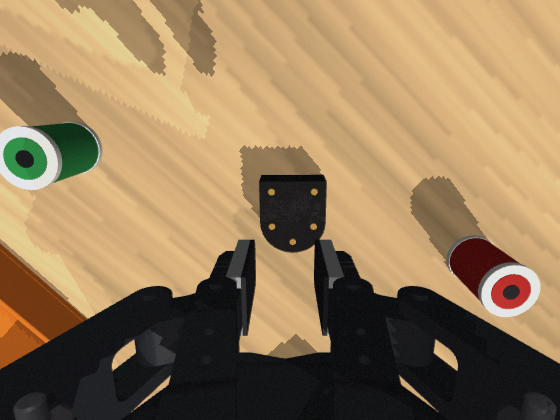

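Missed: the fingers closed to 25 mm and the heel has not moved. I'll measure the heel from the wrist camera.

```bash
python3 -m pendant '[[[0,0,0],[0,0,0],0.8],[[0,0,0],[0,0,0],0.8],[[0,0,0],[0,0,0],0.8],[[0,0,0],[0,0,0],0.8]]' ; python3 - <<'E'
from h import *
o=get_obs();m=optics.camera_model('wrist');im=optics.get_image('wrist');cv2.imwrite('pics/w3.png',im[...,::-1])
M=R.from_rotvec(o['tool_rot']).as_matrix();print(o['tool_pos'],M.round(3).tolist())
T=m['cam_to_world'];print({k:m[k] for k in('fx','cx','cy')},'cam in tool',(M.T@(T[:3,3]-o['tool_pos'])*1000).round(1),(M.T@T[:3,:3]).round(3).tolist())
for uv in((261,182),(326,182),(293,252),(25,158),(512,291)):
    for z in(.022,.05): print(uv,z,(ray('wrist',uv,z,m)*1000).round(1))
# where TCP and grasp point project
for k in(0,-.019):
    p=np.linalg.inv(T)@np.r_[o['tool_pos']+M[:,2]*k,1];print('proj',m['cx']+m['fx']*p[0]/-p[2],m['cy']-m['fy']*p[1]/-p[2])
E
```

```text
t: 3.78
tool_pos: [0.4199, 0.1429, 0.0762]
tool_rot: [1.163, -2.915, -0.001]
contact_force: [-0.7, 1.0, -0.2]
opening: 0.068
grip_force: 0.0
[0.41993588 0.14286658 0.07622424] [[-0.725, -0.688, -0.003], [-0.688, 0.725, -0.0], [0.002, 0.002, -1.0]]
{'fx': 353.9931732814253, 'cx': 284.40294647252324, 'cy': 199.37376656171074} cam in tool [  64.8   -0.8 -163.4] [[-0.0, 0.966, 0.259], [1.0, 0.0, -0.0], [-0.0, 0.259, -0.966]]
(261, 182) 0.022 [[417.4 119.4  22. ]]
(261, 182) 0.05 [[411.8 116.6  50. ]]
(326, 182) 0.022 [[389.3 149.1  22. ]]
(326, 182) 0.05 [[387.4 142.5  50. ]]
(293, 252) 0.022 [[437.8 166.8  22. ]]
(293, 252) 0.05 [[429.6 157.9  50. ]]
(25, 158) 0.022 [[506.4   3.6  22. ]]
(25, 158) 0.05 [[489.4  15.7  50. ]]
(512, 291) 0.022 [[355.4 295.6  22. ]]
(512, 291) 0.05 [[357.8 270.2  50. ]]
proj 285.8436927013744 240.60665991754445
proj 286.03356392798344 256.58421004525013
```

```bash
python3 - <<'E'
from h import *
im=optics.get_image('top');cv2.imwrite('pics/top1.png',im[...,::-1])
c=[c for c in blobs(im[230:290,190:240].copy(),(0,0,0),(179,255,45),60)]
print([cv2.boundingRect(x) for x in c])
o=cv2.imread('pics/top0.png')[230:290,190:240,::-1].copy()
print([cv2.boundingRect(x) for x in blobs(o,(0,0,0),(179,255,45),60)])
E
```

```text
[(33, 0, 14, 23), (0, 32, 19, 16)]
[(13, 19, 25, 24)]
```

View pics/w3.png

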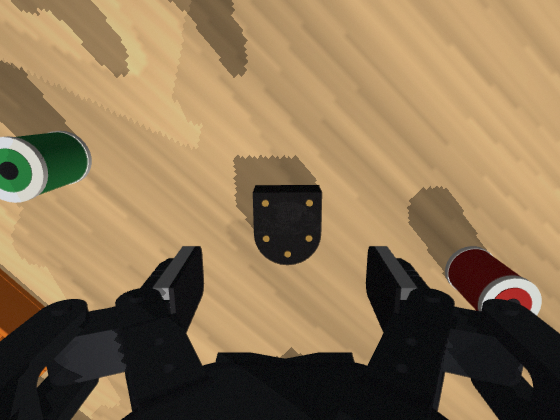

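```bash
python3 - <<'E'
from h import *
o=get_obs();print(o['tool_pos'],o['tool_rot'])
P=ray('wrist',[(255,193),(321,193),(288,264)],.022)*1000;print(P.round(1))
print(np.linalg.norm(P[0]-P[1]),np.linalg.norm(P[2]-(P[0]+P[1])/2),((P[0]+P[1])/2*.5+P[2]*.5).round(1))
T=optics.camera_model('wrist')['cam_to_world'];print(T[:3,3])
Q=np.linalg.inv(T); m=optics.camera_model('wrist')
M=R.from_rotvec(o['tool_rot']).as_matrix()
for k in(0,10,20,30,40):
  p=Q@np.r_[o['tool_pos']+M@np.r_[0,.034,-k/1000],1];print(k,(m['cx']+m['fx']*p[0]/-p[2]).round(),(m['cy']-m['fy']*p[1]/-p[2]).round())
E
```

```text
[0.4202883  0.14291305 0.07666512] [ 1.16329782e+00 -2.91615556e+00 -6.75537373e-04]
[[425.8 121.6  22. ]
 [397.  152.   22. ]
 [446.9 170.6  22. ]]
41.904740296192855 49.031306549276536 [429.2 153.7  22. ]
[0.37412782 0.09777678 0.24022751]
0 355.0 241.0
10 359.0 248.0
20 364.0 257.0
30 369.0 268.0
40 375.0 279.0
```

Calibration agrees with the first measurement: heel centre about (428,152), axis as before. I'll retry 5 mm further along the heel and 5 mm deeper, watching the closing.

```bash
python3 -m pendant '[[[-5,0,30],[0,0,0],0.8],[[0,0,30],[0,0,0],0.8],[[0,0,15],[0,0,0],0.8],[[0,0,4],[0,0,0],0.8],[[0,0,0],[0,0,0],0.8],[[0,0,0],[0,0,0],0.8]]' 40; for i in 1 ; do python3 -m pendant '[[[0,0,0],[0,0,0],0.5],[[0,0,0],[0,0,0],0.5]]' 40; done; python3 -m pendant '[[[0,0,0],[0,0,0],0.5],[[0,0,0],[0,0,0],0.5]]' ; python3 - <<'E'
from h import *
im=optics.get_image('wrist');cv2.imwrite('pics/w4.png',im[...,::-1])
E
```

```text
t: 4.38
tool_pos: [0.4252, 0.1466, -0.0007]
tool_rot: [-1.164, 2.917, -0.0]
contact_force: [0.4, -0.3, 0.1]
opening: 0.0683
grip_force: 0.0
t: 4.55
tool_pos: [0.4261, 0.1467, 0.0003]
tool_rot: [-1.163, 2.915, -0.001]
contact_force: [-0.2, -0.6, -0.3]
opening: 0.045
grip_force: 0.0
t: 4.72
tool_pos: [0.4254, 0.1466, -0.0004]
tool_rot: [-1.163, 2.916, -0.001]
contact_force: [-0.3, -0.1, -0.0]
opening: 0.0427
grip_force: 0.0
```

View pics/w4.png

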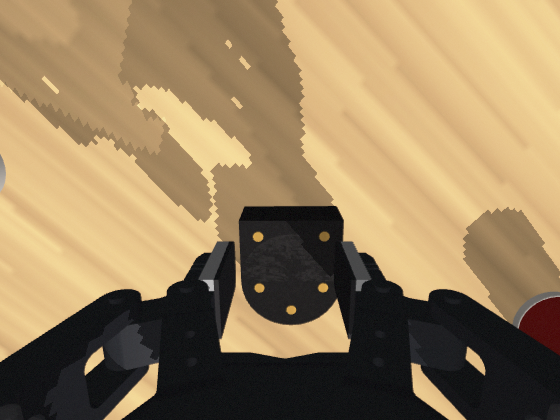

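The pads sit above the heel top, with their tips about 25-30 mm behind the nominal TCP by my projection. I'll open a little and go lower in steps, watching the force.

```bash
python3 -m pendant '[[[0,0,0],[0,0,0],0.75],[[0,0,0],[0,0,0],0.75],[[0,0,0],[0,0,0],0.75],[[0,0,5],[0,0,0],0.75],[[0,0,3],[0,0,0],0.75],[[0,0,0],[0,0,0],0.75]]'; python3 -m pendant '[[[0,0,3],[0,0,0],0.75],[[0,0,3],[0,0,0],0.75],[[0,0,0],[0,0,0],0.75]]'
```

```text
t: 5.27
tool_pos: [0.4237, 0.1463, -0.0105]
tool_rot: [1.163, -2.916, -0.001]
contact_force: [-0.3, 0.1, 0.1]
opening: 0.0639
grip_force: 0.0
t: 5.52
tool_pos: [0.424, 0.1464, -0.0161]
tool_rot: [1.164, -2.917, -0.0]
contact_force: [1.0, 0.9, -0.3]
opening: 0.0644
grip_force: 0.0
```

```bash
python3 -m pendant '[[[0,0,3],[0,0,0],0.75],[[0,0,3],[0,0,0],0.75],[[0,0,0],[0,0,0],0.75]]'; python3 -m pendant '[[[0,0,0],[0,0,0],0.4],[[0,0,0],[0,0,0],0.4],[[0,0,0],[0,0,0],0.4],[[0,0,0],[0,0,0],0.4],[[0,0,0],[0,0,0],0.4]]' 40
```

```text
t: 5.77
tool_pos: [0.4241, 0.1464, -0.022]
tool_rot: [1.164, -2.917, -0.0]
contact_force: [-0.4, 0.9, -0.1]
opening: 0.0643
grip_force: 0.0
t: 6.18
tool_pos: [0.4248, 0.1465, -0.0211]
tool_rot: [-1.164, 2.918, -0.0]
contact_force: [0.5, 0.3, 1.1]
opening: 0.0431
grip_force: 42.5
```

Now it is gripped (43 mm, 42 N). The working finger tip lies about 20 mm behind the nominal TCP, so all heights shift by that much. I'll lift and compute the move to the orange tray.

```bash
python3 -m pendant '[[[0,0,-20],[0,0,0],0.4],[[0,0,-30],[0,0,0],0.4],[[0,0,-30],[0,0,0],0.4],[[0,0,-20],[0,0,0],0.4],[[0,0,0],[0,0,0],0.4],[[0,0,0],[0,0,0],0.4]]'; python3 -c "
from h import *
go(660,48.5,78,-4)"
```

```text
t: 6.68
tool_pos: [0.4256, 0.1467, 0.08]
tool_rot: [-1.163, 2.915, -0.001]
contact_force: [-0.2, 0.1, -0.3]
opening: 0.0433
grip_force: 42.3
shift [-102.4 -232.5    2.6] turn about z -0.742 tilt [ 3.e-03  5.e-04 -1.e+00] q6 -2.16 t 6.7
```

```bash
python3 -m pendant '[[[-14.6,-33.2,0],[0,0,0],0.4],[[-14.6,-33.2,0],[0,0,0],0.4],[[-14.6,-33.2,0],[0,0,0],0.4],[[-14.6,-33.2,0],[0,0,0],0.4],[[-14.6,-33.2,0],[0,0,0],0.4],[[-14.6,-33.2,0],[0,0,0],0.4],[[-14.6,-33.2,0],[0,0,0],0.4]]' >/dev/null; python3 -m pendant '[[[0,0,0],[0,0,0.12],0.4],[[0,0,0],[0,0,0.12],0.4],[[0,0,0],[0,0,0.12],0.4],[[0,0,0],[0,0,0.12],0.4],[[0,0,0],[0,0,0.12],0.4],[[0,0,0],[0,0,0.12],0.4],[[0,0,0],[0,0,0.12],0.4],[[0,0,0],[0,0,0.12],0.4],[[0,0,0],[0,0,0.12],0.4],[[0,0,0],[0,0,0.12],0.4]]'  >/dev/null; python3 -m pendant '[[[0,0,0],[0,0,0.12],0.4],[[0,0,0],[0,0,0.12],0.4],[[0,0,0],[0,0,0.12],0.4],[[0,0,0],[0,0,0.12],0.4],[[0,0,0],[0,0,0.12],0.4],[[0,0,0],[0,0,0.12],0.4],[[0,0,0],[0,0,0.12],0.4],[[0,0,0],[0,0,0.12],0.4],[[0,0,0],[0,0,0.12],0.4],[[0,0,0],[0,0,0.12],0.4],[[0,0,0],[0,0,0],0.4]]'; python3 - <<'E'
from h import *
go(660,48.5,-15,-4)
im=optics.get_image('wrist');cv2.imwrite('pics/w5.png',im[...,::-1])
E
```

```text
t: 9.02
tool_pos: [0.657, 0.0483, 0.0757]
tool_rot: [-2.297, -2.138, 0.005]
contact_force: [-0.7, 0.5, -0.8]
opening: 0.0432
grip_force: 42.3
shift [ 0.4  3.4 90.7] turn about z -0.002 tilt [-4.5e-03  2.0e-04 -1.0e+00] q6 0.03 t 9.0
```

View pics/w5.png

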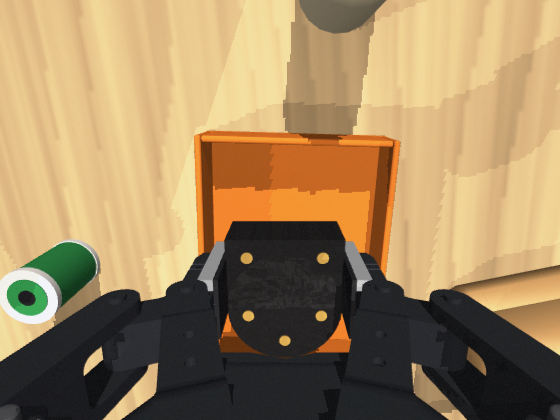

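The heel is held flat over the orange tray. The far rim corners are at about (196,133) and (400,141); I'll use those to check the tray's position.

```bash
python3 - <<'E'
from h import *
P=ray('wrist',[(196,133),(400,141)],.036)*1000;print(P.round(1),np.linalg.norm(P[0]-P[1]))
e=P[1]-P[0];e/=np.linalg.norm(e);c=P.mean(0)+79*np.array([e[1],-e[0],0]);print(np.degrees(np.arctan2(e[1],e[0])),c)
go(658,60,-15,-4)
E
```

```text
[[611.2 101.1  36. ]
 [726.5  88.9  36. ]] 116.00573550098734
-6.076445935369264 [660.5095349  16.4340922  36.       ]
shift [11.7  0.4 91. ] turn about z 0.002 tilt [-4.1e-03  2.0e-04 -1.0e+00] q6 0.03 t 9.1
```

```bash
python3 -m pendant '[[[12,5,0],[0,0,0],0.4],[[0,0,30],[0,0,0],0.4],[[0,0,30],[0,0,0],0.4],[[0,0,20],[0,0,0],0.4],[[0,0,7],[0,0,0],0.4],[[0,0,0],[0,0,0],0.4],[[0,0,0],[0,0,0],0.4]]'
```

```text
t: 9.65
tool_pos: [0.6649, 0.0603, -0.0081]
tool_rot: [-2.297, -2.144, -0.0]
contact_force: [-0.9, 0.3, -0.3]
opening: 0.0429
grip_force: 42.3
```

```bash
python3 -m pendant '[[[0,0,4],[0,0,0],0.4],[[0,0,3],[0,0,0],0.4],[[0,0,0],[0,0,0],0.4]]';python3 -m pendant '[[[0,0,1],[0,0,0],0.4],[[0,0,1],[0,0,0],0.4],[[0,0,0],[0,0,0],0.4]]'
```

```text
t: 9.9
tool_pos: [0.6652, 0.0599, -0.0145]
tool_rot: [2.297, 2.142, 0.002]
contact_force: [-0.6, -0.5, -1.3]
opening: 0.0434
grip_force: 42.3
t: 10.15
tool_pos: [0.6647, 0.0598, -0.017]
tool_rot: [2.298, 2.142, 0.001]
contact_force: [0.5, -1.2, -0.6]
opening: 0.0429
grip_force: 42.5
```

```bash
python3 -m pendant '[[[0,0,0],[0,0,0],0.64],[[0,0,0],[0,0,0],0.64],[[0,0,0],[0,0,0],0.64],[[0,0,-10],[0,0,0],0.64],[[0,0,-30],[0,0,0],0.64],[[0,0,-35],[0,0,0],0.64],[[0,0,-25],[0,0,0],0.64],[[0,0,0],[0,0,0],0.75]]'; python3 - <<'E'
from h import *
im=optics.get_image('wrist');cv2.imwrite('pics/w6.png',im[...,::-1])
go(364,-251,80,-85.6)
E
```

```text
t: 10.82
tool_pos: [0.6696, 0.0598, 0.0918]
tool_rot: [2.291, 2.136, 0.015]
contact_force: [1.3, -0.3, 0.6]
opening: 0.0639
grip_force: 0.0
shift [-331.3 -281.6    5.9] turn about z 1.424 tilt [ 9.4e-03 -2.0e-04 -1.0e+00] q6 0.05 t 10.9
```

View pics/w6.png

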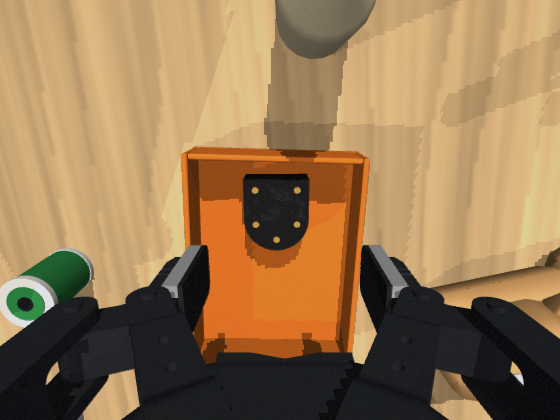

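Heel one lies flat in the orange tray at about (276,212), clear of the walls. On to the second heel.

```bash
python3 -m pendant '[[[-27.6,-23.5,0],[0,0,0],0.78],[[-27.6,-23.5,0],[0,0,0],0.78],[[-27.6,-23.5,0],[0,0,0],0.78],[[-27.6,-23.5,0],[0,0,0],0.78],[[-27.6,-23.5,0],[0,0,0],0.78],[[-27.6,-23.5,0],[0,0,0],0.78],[[-27.6,-23.5,0],[0,0,0],0.78],[[-27.6,-23.5,0],[0,0,0],0.78],[[-27.6,-23.5,0],[0,0,0],0.78],[[-27.6,-23.5,0],[0,0,0],0.78],[[-27.6,-23.5,0],[0,0,0],0.78],[[-27.6,-23.5,0],[0,0,0],0.78]]' >/dev/null; python3 -m pendant '[[[0,0,0],[0,0,0.119],0.78],[[0,0,0],[0,0,0.119],0.78],[[0,0,0],[0,0,0.119],0.78],[[0,0,0],[0,0,0.119],0.78],[[0,0,0],[0,0,0.119],0.78],[[0,0,0],[0,0,0.119],0.78],[[0,0,0],[0,0,0.119],0.78],[[0,0,0],[0,0,0.119],0.78],[[0,0,0],[0,0,0.119],0.78],[[0,0,0],[0,0,0.119],0.78],[[0,0,0],[0,0,0.119],0.78],[[0,0,0],[0,0,0.119],0.78]]';python3 -m pendant '[[[0,0,0],[0,0,0],0.78]]' >/dev/null; python3 - <<'E'
from h import *
m=optics.camera_model('wrist');o=get_obs();im=optics.get_image('wrist');cv2.imwrite('pics/w7.png',im[...,::-1])
go(364,-251,-21,-85.6)
for c in blobs(im[:290].copy(),(0,0,0),(179,255,60),300): print(cv2.boundingRect(c),cv2.contourArea(c))
E
```

```text
t: 12.87
tool_pos: [0.3595, -0.2502, 0.0818]
tool_rot: [-3.139, -0.105, 0.002]
contact_force: [-0.4, -0.2, -0.6]
opening: 0.0668
grip_force: 0.0
shift [  4.5   1.1 103. ] turn about z -0.002 tilt [-0.0011  0.001  -1.    ] q6 0.72 t 13.0
(254, 146, 68, 79) 4586.0
(159, 246, 47, 44) 922.0
(364, 246, 34, 44) 912.5
(366, 29, 194, 34) 560.0
(136, 258, 40, 32) 319.5
(393, 258, 41, 32) 308.0
```

View pics/w7.png

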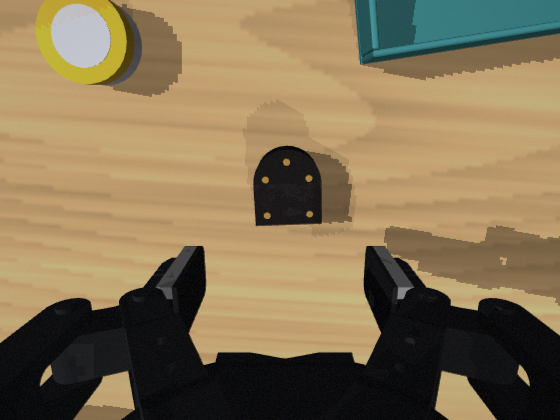

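Heel two has its straight edge at (256,225)-(322,223) and the top of its round end at about (288,150).

```bash
python3 - <<'E'
from h import *
P=ray('wrist',[(256,225),(322,223),(288,150)],.022)[:,:2]*1000;mid=P[:2].mean(0);n=P[2]-mid;L=np.hypot(*n);n/=L
print(P.round(1),np.hypot(*(P[1]-P[0])),L,(mid+25*n).round(1),(mid+16*n).round(1)); g=mid+16*n
go(g[0],g[1],-21,np.degrees(np.arctan2(n[1],n[0]))-90)
E
```

```text
[[ 346.8 -232.4]
 [ 351.5 -276.1]
 [ 398.1 -249.8]] 43.95778930685237 49.175801189049515 [ 374. -252.] [ 365.1 -252.8]
shift [  5.4   3.  103. ] turn about z -0.016 tilt [-0.0011  0.001  -1.    ] q6 0.72 t 13.0
```

```bash
python3 -m pendant '[[[5,3,10],[0,0,-0.016],0.78],[[0,0,35],[0,0,0],0.78],[[0,0,35],[0,0,0],0.78],[[0,0,15],[0,0,0],0.78],[[0,0,8],[0,0,0],0.78],[[0,0,0],[0,0,0],0.78],[[0,0,0],[0,0,0],0.78]]'; python3 -m pendant '[[[0,0,0],[0,0,0],0.4],[[0,0,0],[0,0,0],0.4],[[0,0,0],[0,0,0],0.4],[[0,0,0],[0,0,0],0.4],[[0,0,0],[0,0,0],0.4]]' 40; python3 -m pendant '[[[0,0,-20],[0,0,0],0.4],[[0,0,-30],[0,0,0],0.4],[[0,0,-30],[0,0,0],0.4],[[0,0,-25],[0,0,0],0.4],[[0,0,0],[0,0,0],0.4],[[0,0,0],[0,0,0],0.4]]'; python3 -c "
from h import *
go(656,-30,84,-5)"
```

```text
t: 13.58
tool_pos: [0.3655, -0.2537, -0.0199]
tool_rot: [3.138, 0.141, 0.0]
contact_force: [0.9, -0.8, 0.9]
opening: 0.066
grip_force: 0.0
t: 14.0
tool_pos: [0.3667, -0.2548, -0.0183]
tool_rot: [3.136, 0.14, 0.004]
contact_force: [0.5, 0.6, 7.0]
opening: 0.0434
grip_force: 43.1
t: 14.5
tool_pos: [0.3663, -0.2544, 0.0867]
tool_rot: [3.135, 0.14, 0.005]
contact_force: [-0.1, 1.1, -0.9]
opening: 0.0429
grip_force: 42.4
shift [ 308.5 -197.8    2.9] turn about z -1.395 tilt [ 0.0033 -0.0032 -1.    ] q6 0.71 t 14.5
```

```bash
python3 -m pendant '[[[30.8,-19.8,0],[0,0,0],0.4],[[30.8,-19.8,0],[0,0,0],0.4],[[30.8,-19.8,0],[0,0,0],0.4],[[30.8,-19.8,0],[0,0,0],0.4],[[30.8,-19.8,0],[0,0,0],0.4],[[30.8,-19.8,0],[0,0,0],0.4],[[30.8,-19.8,0],[0,0,0],0.4],[[30.8,-19.8,0],[0,0,0],0.4],[[30.8,-19.8,0],[0,0,0],0.4],[[30.8,-19.8,0],[0,0,0],0.4]]' >/dev/null; python3 -m pendant '[[[0,0,0],[0,0,-0.116],0.4],[[0,0,0],[0,0,-0.116],0.4],[[0,0,0],[0,0,-0.116],0.4],[[0,0,0],[0,0,-0.116],0.4],[[0,0,0],[0,0,-0.116],0.4],[[0,0,0],[0,0,-0.116],0.4],[[0,0,0],[0,0,-0.116],0.4],[[0,0,0],[0,0,-0.116],0.4],[[0,0,0],[0,0,-0.116],0.4],[[0,0,0],[0,0,-0.116],0.4],[[0,0,0],[0,0,-0.116],0.4],[[0,0,0],[0,0,-0.116],0.4]]' >/dev/null;python3 -m pendant '[[[0,0,0],[0,0,0],0.4],[[0,0,0],[0,0,0],0.4]]'; python3 -c "
from h import *
go(656,-30,-14,-5)"
```

```text
t: 16.5
tool_pos: [0.6532, -0.0287, 0.0825]
tool_rot: [-2.32, -2.114, 0.003]
contact_force: [-0.6, -0.2, -0.3]
opening: 0.0429
grip_force: 42.3
shift [-1.1  3.2 96.5] turn about z -0.006 tilt [-3.3e-03  5.0e-04 -1.0e+00] q6 -0.06 t 16.5
```

```bash
python3 -m pendant '[[[-1,3,30],[0,0,0],0.4],[[0,0,30],[0,0,0],0.4],[[0,0,20],[0,0,0],0.4],[[0,0,10],[0,0,0],0.4],[[0,0,4],[0,0,0],0.4],[[0,0,0],[0,0,0],0.4],[[0,0,0],[0,0,0],0.4]]';python3 -m pendant '[[[0,0,1],[0,0,0],0.4],[[0,0,1],[0,0,0],0.4],[[0,0,0],[0,0,0],0.4]]'
```

```text
t: 17.08
tool_pos: [0.6583, -0.0303, -0.0082]
tool_rot: [2.319, 2.118, 0.002]
contact_force: [0.9, -0.5, 0.2]
opening: 0.043
grip_force: 42.4
t: 17.33
tool_pos: [0.6583, -0.0303, -0.0101]
tool_rot: [2.318, 2.118, 0.002]
contact_force: [-0.3, 1.1, -0.5]
opening: 0.043
grip_force: 42.4
```

```bash
python3 -m pendant '[[[0,0,2],[0,0,0],0.4],[[0,0,2],[0,0,0],0.4],[[0,0,0],[0,0,0],0.4]]'; python3 -m pendant '[[[0,0,0],[0,0,0],0.64],[[0,0,0],[0,0,0],0.64],[[0,0,0],[0,0,0],0.64],[[0,0,-10],[0,0,0],0.64],[[0,0,-30],[0,0,0],0.64],[[0,0,-35],[0,0,0],0.64],[[0,0,-35],[0,0,0],0.64],[[0,0,-35],[0,0,0],0.75],[[0,0,0],[0,0,0],0.75]]'; python3 - <<'E'
from h import *
im=optics.get_image('wrist');cv2.imwrite('pics/w8.png',im[...,::-1])
go(363,277,120,0)
E
```

```text
t: 17.58
tool_pos: [0.6582, -0.0303, -0.0142]
tool_rot: [2.318, 2.118, 0.001]
contact_force: [-1.8, -0.5, 3.9]
opening: 0.0431
grip_force: 42.9
t: 18.33
tool_pos: [0.6627, -0.0309, 0.1406]
tool_rot: [2.31, 2.111, 0.016]
contact_force: [1.4, 0.5, 1.7]
opening: 0.0641
grip_force: 0.0
shift [ 279.7 -324.8   13.1] turn about z -0.09 tilt [ 0.0114 -0.0018 -0.9999] q6 -0.07 t 18.4
```

View pics/w8.png

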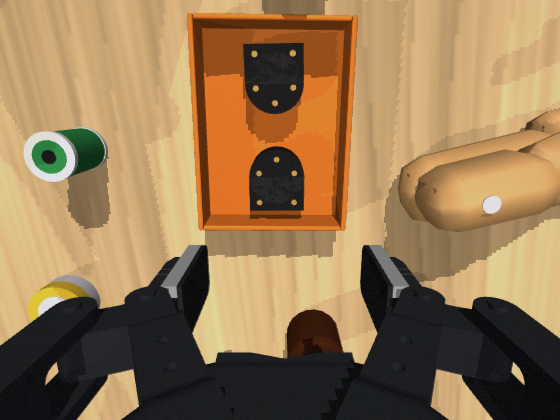

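Both heels lie flat in the orange tray at about (275,78) and (277,180), apart from each other and off the walls. Next is the red spool; I'll keep this yaw.

```bash
python3 -m pendant '[[[25.2,-29.5,2],[0,0,0],0.7],[[25.2,-29.5,2],[0,0,0],0.7],[[25.2,-29.5,2],[0,0,0],0.7],[[25.2,-29.5,2],[0,0,0],0.7],[[25.2,-29.5,2],[0,0,0],0.7],[[25.2,-29.5,2],[0,0,0],0.7],[[25.2,-29.5,2],[0,0,0],0.7],[[25.2,-29.5,2],[0,0,0],0.7],[[25.2,-29.5,2],[0,0,0],0.7],[[25.2,-29.5,2],[0,0,0],0.7],[[25.2,-29.5,2],[0,0,0],0.7],[[0,0,0],[0,0,0],0.7]]'; cat >> h.py <<'E'
def white(z=.05):
    o=get_obs();m=optics.camera_model('wrist');im=optics.get_image('wrist')
    for c in blobs(im,(0,0,150),(179,60,255),400):
        (u,v),r=cv2.minEnclosingCircle(c);print("white",round(u),round(v),round(r),cv2.boundingRect(c),(ray('wrist',(u,v),z,m)*1000).round(1))
    return im
E
python3 - <<'E'
from h import *
im=white();go(363,277,-8,-5)
cv2.imwrite('pics/w9.png',im[...,::-1])
E
```

```text
t: 19.38
tool_pos: [0.354, 0.278, 0.1061]
tool_rot: [-2.31, -2.125, 0.004]
contact_force: [0.8, -0.5, -0.6]
opening: 0.0597
grip_force: 0.0
white 299 208 28 (272, 182, 55, 54) [[364.1 277.6  50. ]]
shift [  1.2   7.  114.5] turn about z 0.003 tilt [-2.e-03 -8.e-04 -1.e+00] q6 0.58 t 19.4
```

View pics/w9.png

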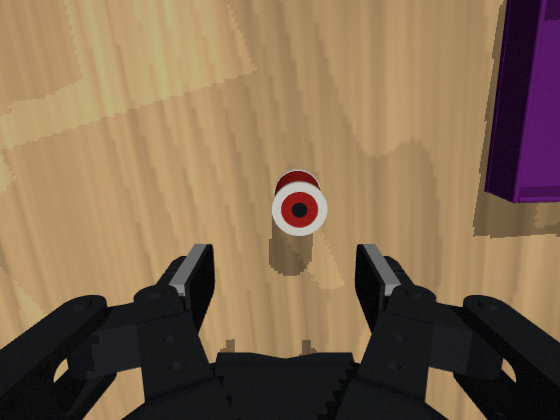

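The red spool's end is centred at (299,208), which casts to (364,277.6) and agrees with the top view.

```bash
python3 -m pendant '[[[1,8,20],[0,0,0],0.7],[[0,0,35],[0,0,0],0.7],[[0,0,35],[0,0,0],0.7],[[0,0,20],[0,0,0],0.7],[[0,0,4],[0,0,0],0.7],[[0,0,0],[0,0,0],0.7],[[0,0,0],[0,0,0],0.7]]'; python3 -m pendant '[[[0,0,0],[0,0,0],0.3],[[0,0,0],[0,0,0],0.3],[[0,0,0],[0,0,0],0.3],[[0,0,0],[0,0,0],0.3],[[0,0,0],[0,0,0],0.3]]' 30; python3 -m pendant '[[[0,0,-20],[0,0,0],0.3],[[0,0,-30],[0,0,0],0.3],[[0,0,-30],[0,0,0],0.3],[[0,0,-25],[0,0,0],0.3],[[0,0,0],[0,0,0],0.3],[[0,0,0],[0,0,0],0.3]]'; python3 -c "
from h import *
go(572,375,100,-3)"
```

```text
t: 20.02
tool_pos: [0.3683, 0.2753, -0.0054]
tool_rot: [2.32, 2.118, 0.002]
contact_force: [-0.8, 1.2, 0.3]
opening: 0.0599
grip_force: 0.0
t: 20.43
tool_pos: [0.369, 0.2762, -0.0041]
tool_rot: [2.318, 2.119, 0.006]
contact_force: [-0.7, -1.5, 6.3]
opening: 0.0353
grip_force: 30.3
t: 20.93
tool_pos: [0.3686, 0.2761, 0.101]
tool_rot: [2.318, 2.119, 0.008]
contact_force: [0.3, -0.1, -0.2]
opening: 0.0349
grip_force: 30.2
shift [116.7 193.8   2.1] turn about z -0.037 tilt [ 0.0045  0.0023 -1.    ] q6 0.57 t 20.9
```

```bash
python3 -m pendant '[[[19.5,32.3,0],[0,0,-0.037],0.3],[[19.5,32.3,0],[0,0,0],0.3],[[19.5,32.3,0],[0,0,0],0.3],[[19.5,32.3,0],[0,0,0],0.3],[[19.5,32.3,0],[0,0,0],0.3],[[19.5,32.3,0],[0,0,0],0.3],[[0,0,0],[0,0,0],0.3],[[0,0,0],[0,0,0],0.3]]'; python3 - <<'E'
from h import *
im=optics.get_image('wrist');cv2.imwrite('pics/w10.png',im[...,::-1])
go(572,375,1,-3)
m=optics.camera_model('wrist')
for c in blobs(im,(130,100,30),(165,255,255),1500):
    print(cv2.boundingRect(c)); 
    for p in cv2.approxPolyDP(cv2.convexHull(c),12,True)[:,0]: print(p,(ray('wrist',p,.036,m)*1000).round(1)[0,:2])
E
```

```text
t: 21.6
tool_pos: [0.5672, 0.3803, 0.0948]
tool_rot: [-2.279, -2.161, 0.008]
contact_force: [-0.5, 0.5, -1.0]
opening: 0.0352
grip_force: 30.3
shift [-4.4  6.3 94.6] turn about z -0.001 tilt [-0.0044 -0.0023 -1.    ] q6 0.54 t 21.6
(203, 141, 187, 140)
[389 147] [634.4 415.8]
[379 280] [629.6 324. ]
[209 254] [513.8 349.5]
[213 141] [524.6 425.3]
(227, 317, 116, 42)
[341 352] [602.6 266.8]
[227 347] [519.  275.2]
[237 317] [528.6 299.9]
[332 317] [596.6 296.5]
```

View pics/w10.png

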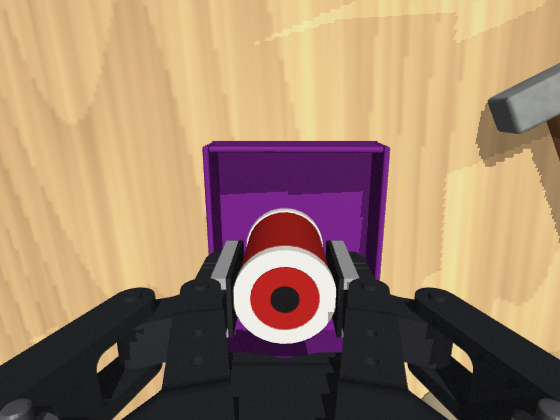

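The spool is upright over the purple tray; the tray's far rim runs (204,147)-(389,147), which puts the tray centre near (573,340). I'll lower it.

```bash
python3 -m pendant '[[[-3,8,20],[0,0,0],0.3],[[0,0,35],[0,0,0],0.3],[[0,0,25],[0,0,0],0.3],[[0,0,7],[0,0,0],0.3],[[0,0,2],[0,0,0],0.3],[[0,0,0],[0,0,0],0.3],[[0,0,0],[0,0,0],0.3]]'
```

```text
t: 22.23
tool_pos: [0.5763, 0.3779, 0.0121]
tool_rot: [2.279, 2.161, 0.005]
contact_force: [0.5, 0.4, -1.0]
opening: 0.0353
grip_force: 30.3
```

```bash
python3 -m pendant '[[[0,0,7],[0,0,0],0.3],[[0,0,3],[0,0,0],0.3],[[0,0,0],[0,0,0],0.3],[[0,0,0],[0,0,0],0.3]]';python3 -m pendant '[[[0,0,1],[0,0,0],0.3],[[0,0,1],[0,0,0],0.3],[[0,0,0],[0,0,0],0.3]]'
```

```text
t: 22.57
tool_pos: [0.5755, 0.3774, 0.0]
tool_rot: [2.279, 2.162, 0.001]
contact_force: [0.5, 0.6, -0.1]
opening: 0.0351
grip_force: 30.2
t: 22.82
tool_pos: [0.5757, 0.3774, -0.0001]
tool_rot: [-2.279, -2.162, 0.001]
contact_force: [-4.9, -3.1, 10.4]
opening: 0.0351
grip_force: 31.2
```

```bash
python3 -m pendant '[[[0,0,-1],[0,0,0],0.3],[[0,0,0],[0,0,0],0.56],[[0,0,0],[0,0,0],0.56],[[0,0,0],[0,0,0],0.56],[[0,0,-10],[0,0,0],0.56],[[0,0,-30],[0,0,0],0.56],[[0,0,-35],[0,0,0],0.56],[[0,0,-35],[0,0,0],0.7],[[0,0,-30],[0,0,0],0.7],[[0,0,0],[0,0,0],0.7]]'; python3 - <<'E'
from h import *
im=white();cv2.imwrite('pics/w11.png',im[...,::-1])
go(500,12.6,120,-3)
E
```

```text
t: 23.65
tool_pos: [0.5797, 0.3796, 0.1491]
tool_rot: [2.276, 2.159, 0.023]
contact_force: [-0.6, 0.5, 1.7]
opening: 0.0599
grip_force: 0.0
white 504 90 59 (448, 51, 108, 74) [[742.9 447.4  50. ]]
white 278 196 25 (254, 174, 48, 47) [[576.8 378.5  50. ]]
shift [-370.   -59.1   23.1] turn about z -0.001 tilt [ 0.0094  0.0048 -0.9999] q6 0.53 t 23.7
```

View pics/w11.png

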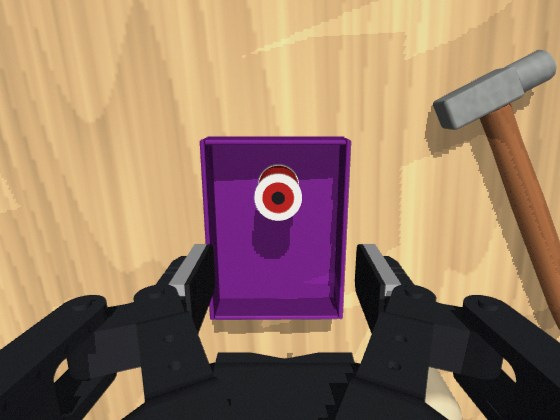

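The red spool stands upright in the purple tray at (278,196), casting to (577,378). Next is the green spool. The picture budget is used up, so from here I check with numbers.

```bash
python3 -m pendant '[[[-36.9,-5.9,2],[0,0,0],0.7],[[-36.9,-5.9,2],[0,0,0],0.7],[[-36.9,-5.9,2],[0,0,0],0.7],[[-36.9,-5.9,2],[0,0,0],0.7],[[-36.9,-5.9,2],[0,0,0],0.7],[[-36.9,-5.9,2],[0,0,0],0.7],[[-36.9,-5.9,2],[0,0,0],0.7],[[-36.9,-5.9,2],[0,0,0],0.7],[[-36.9,-5.9,2],[0,0,0],0.7],[[-36.9,-5.9,2],[0,0,0],0.7],[[0,0,0],[0,0,0],0.7],[[0,0,0],[0,0,0],0.7]]'; python3 - <<'E'
from h import *
white();go(500,12.6,-5,-3)
E
```

```text
t: 24.7
tool_pos: [0.4959, 0.0105, 0.1177]
tool_rot: [-2.283, -2.156, 0.001]
contact_force: [0.3, -0.3, 0.1]
opening: 0.0601
grip_force: 0.0
white 290 199 27 (264, 174, 54, 52) [[500.8  13.7  50. ]]
white 247 348 18 (230, 336, 35, 19) [[ 461.7 -101.4   50. ]]
shift [  1.1   3.8 123. ] turn about z -0.002 tilt [-1.2e-03  7.0e-04 -1.0e+00] q6 -0.07 t 24.8
```

```bash
python3 -m pendant '[[[2,3,20],[0,0,0],0.7],[[0,0,35],[0,0,0],0.7],[[0,0,35],[0,0,0],0.7],[[0,0,25],[0,0,0],0.7],[[0,0,7],[0,0,0],0.7],[[0,0,0],[0,0,0],0.7],[[0,0,0],[0,0,0],0.7]]'; python3 -m pendant '[[[0,0,0],[0,0,0],0.3],[[0,0,0],[0,0,0],0.3],[[0,0,0],[0,0,0],0.3],[[0,0,0],[0,0,0],0.3],[[0,0,0],[0,0,0],0.3]]' 30; python3 -m pendant '[[[0,0,-20],[0,0,0],0.3],[[0,0,-30],[0,0,0],0.3],[[0,0,-30],[0,0,0],0.3],[[0,0,-30],[0,0,0],0.3],[[0,0,0],[0,0,0],0.3],[[0,0,0],[0,0,0],0.3]]'; python3 -c "
from h import *
go(571,303,100,-3)"
```

```text
t: 25.33
tool_pos: [0.5007, 0.0145, -0.0026]
tool_rot: [2.278, 2.163, 0.001]
contact_force: [0.2, 0.3, 0.7]
opening: 0.0596
grip_force: 0.0
t: 25.75
tool_pos: [0.5022, 0.0137, -0.0008]
tool_rot: [2.278, 2.159, 0.005]
contact_force: [-0.2, 1.5, 6.7]
opening: 0.0353
grip_force: 30.4
t: 26.25
tool_pos: [0.502, 0.0135, 0.1098]
tool_rot: [2.276, 2.158, 0.006]
contact_force: [-0.3, -0.5, -0.6]
opening: 0.0352
grip_force: 30.2
shift [292.8  53.5  10. ] turn about z -0.001 tilt [ 6.1e-03 -8.0e-04 -1.0e+00] q6 -0.07 t 26.2
```

```bash
python3 -m pendant '[[[36.6,6.7,0],[0,0,0],0.3],[[36.6,6.7,0],[0,0,0],0.3],[[36.6,6.7,0],[0,0,0],0.3],[[36.6,6.7,0],[0,0,0],0.3],[[36.6,6.7,0],[0,0,0],0.3],[[36.6,6.7,0],[0,0,0],0.3],[[36.6,6.7,0],[0,0,0],0.3],[[36.6,6.7,0],[0,0,0],0.3],[[0,0,0],[0,0,0],0.3],[[0,0,0],[0,0,0],0.3]]'; python3 -c "
from h import *
go(572,303,4,-3)"
```

```text
t: 27.08
tool_pos: [0.5679, 0.3045, 0.1044]
tool_rot: [-2.276, -2.164, 0.005]
contact_force: [-0.4, -0.2, -0.2]
opening: 0.0348
grip_force: 30.2
shift [ -1.1   4.5 100.4] turn about z 0.002 tilt [-0.0032 -0.0015 -1.    ] q6 0.43 t 27.1
```

```bash
python3 -m pendant '[[[-1,4,20],[0,0,0],0.3],[[0,0,35],[0,0,0],0.3],[[0,0,25],[0,0,0],0.3],[[0,0,10],[0,0,0],0.3],[[0,0,5],[0,0,0],0.3],[[0,0,2],[0,0,0],0.3],[[0,0,0],[0,0,0],0.3],[[0,0,0],[0,0,0],0.3]]'; python3 -m pendant '[[[0,0,1],[0,0,0],0.3],[[0,0,1],[0,0,0],0.3],[[0,0,0],[0,0,0],0.3]]'
```

```text
t: 27.75
tool_pos: [0.5744, 0.3024, 0.0117]
tool_rot: [2.279, 2.161, 0.005]
contact_force: [0.3, -0.1, -0.0]
opening: 0.0352
grip_force: 30.2
t: 28.0
tool_pos: [0.5735, 0.3023, 0.0085]
tool_rot: [2.279, 2.162, 0.002]
contact_force: [-0.2, -0.3, 0.2]
opening: 0.0351
grip_force: 30.2
```

```bash
python3 -m pendant '[[[0,0,2],[0,0,0],0.3],[[0,0,2],[0,0,0],0.3],[[0,0,1],[0,0,0],0.3],[[0,0,0],[0,0,0],0.3]]'; python3 -m pendant '[[[0,0,1],[0,0,0],0.3],[[0,0,0],[0,0,0],0.3]]'
```

```text
t: 28.33
tool_pos: [0.5731, 0.3022, 0.0033]
tool_rot: [-2.279, -2.162, 0.0]
contact_force: [-1.7, 0.2, 3.5]
opening: 0.035
grip_force: 30.5
t: 28.5
tool_pos: [0.5731, 0.3022, 0.0032]
tool_rot: [-2.279, -2.162, 0.001]
contact_force: [-3.9, -1.6, 9.5]
opening: 0.035
grip_force: 31.1
```

Touched down. Release, lift and check both spools.

```bash
python3 -m pendant '[[[0,0,-1],[0,0,0],0.3],[[0,0,0],[0,0,0],0.56],[[0,0,0],[0,0,0],0.56],[[0,0,0],[0,0,0],0.56],[[0,0,-10],[0,0,0],0.56],[[0,0,-30],[0,0,0],0.56],[[0,0,-35],[0,0,0],0.56],[[0,0,-35],[0,0,0],0.8],[[0,0,-30],[0,0,0],0.8],[[0,0,0],[0,0,0],0.8]]'; python3 - <<'E'
from h import *
white();go(452,-125.5,110,12)
E
```

```text
t: 29.33
tool_pos: [0.5775, 0.3039, 0.1528]
tool_rot: [2.275, 2.158, 0.021]
contact_force: [1.2, 1.3, 0.6]
opening: 0.0685
grip_force: 0.0
white 274 92 26 (250, 66, 50, 53) [[576.4 378.6  50. ]]
white 277 195 24 (254, 174, 47, 46) [[573.7 302.   50. ]]
shift [-435.  -101.6   36.4] turn about z -0.262 tilt [ 0.0096  0.0038 -0.9999] q6 0.42 t 29.4
```

```bash
python3 -m pendant '[[[-39.5,-9.2,2.5],[0,0,0],0.9],[[-39.5,-9.2,2.5],[0,0,0],0.9],[[-39.5,-9.2,2.5],[0,0,0],0.9],[[-39.5,-9.2,2.5],[0,0,0],0.9],[[-39.5,-9.2,2.5],[0,0,0],0.9],[[-39.5,-9.2,2.5],[0,0,0],0.9],[[-39.5,-9.2,2.5],[0,0,0],0.9],[[-39.5,-9.2,2.5],[0,0,0],0.9],[[-39.5,-9.2,2.5],[0,0,0],0.9],[[-39.5,-9.2,2.5],[0,0,0],0.9],[[-39.5,-9.2,2.5],[0,0,0],0.9]]' >/dev/null; python3 -m pendant '[[[0,0,0],[0,0,-0.09],0.9],[[0,0,0],[0,0,-0.09],0.9],[[0,0,0],[0,0,-0.08],0.9],[[0,0,0],[0,0,0],0.9],[[0,0,0],[0,0,0],0.9]]'; python3 - <<'E'
from h import *
m=optics.camera_model('wrist');im=white(.024)
for c in blobs(im,(20,150,100),(33,255,255),1000):
    (u,v),r=cv2.minEnclosingCircle(c);p=ray('wrist',(u,v),.022,m)[0]*1000;print('yellow',u,v,r,p.round(1),(ray('wrist',(u+r,v),.022,m)[0]*1000-p).round(1))
go(452,-125.5,-18,12)
E
```

```text
t: 30.72
tool_pos: [0.4483, -0.1262, 0.1144]
tool_rot: [-1.982, -2.436, 0.001]
contact_force: [-0.3, 0.2, -0.9]
opening: 0.0769
grip_force: 0.0
white 292 197 23 (270, 175, 46, 44) [[ 455.1 -125.9   24. ]]
yellow 292.40521240234375 195.74081420898438 35.188533782958984 [ 455.  -125.5   22. ] [25.7  5.3  0. ]
shift [ -0.2   3.7 132.6] turn about z -0.004 tilt [-1.1e-03  5.0e-04 -1.0e+00] q6 -0.64 t 30.8
```

```bash
python3 -m pendant '[[[0,5,20],[0,0,0],0.9],[[0,0,35],[0,0,0],0.9],[[0,0,35],[0,0,0],0.9],[[0,0,25],[0,0,0],0.9],[[0,0,10],[0,0,0],0.9],[[0,0,5],[0,0,0],0.9],[[0,0,0],[0,0,0],0.9],[[0,0,0],[0,0,0],0.9]]'; python3 -m pendant '[[[0,0,2],[0,0,0],0.5],[[0,0,0],[0,0,0],0.5],[[0,0,0],[0,0,0],0.5],[[0,0,0],[0,0,0],0.5],[[0,0,0],[0,0,0],0.5]]' 40; python3 -m pendant '[[[0,0,-20],[0,0,0],0.5],[[0,0,-30],[0,0,0],0.5],[[0,0,-30],[0,0,0],0.5],[[0,0,-30],[0,0,0],0.5],[[0,0,0],[0,0,0],0.5],[[0,0,0],[0,0,0],0.5]]'; python3 -c "
from h import *
go(527,-354,93,12)"
```

```text
t: 31.43
tool_pos: [0.4551, -0.1259, -0.0133]
tool_rot: [1.979, 2.437, 0.001]
contact_force: [-0.5, 0.4, 0.9]
opening: 0.0767
grip_force: 0.0
t: 31.85
tool_pos: [0.4554, -0.1261, -0.015]
tool_rot: [1.978, 2.436, 0.001]
contact_force: [-0.9, 0.3, 6.7]
opening: 0.0503
grip_force: 42.2
t: 32.35
tool_pos: [0.4553, -0.1261, 0.0955]
tool_rot: [1.977, 2.435, 0.002]
contact_force: [1.0, 0.0, -0.6]
opening: 0.0505
grip_force: 42.1
shift [-237.8   23.3    3.3] turn about z -0.003 tilt [ 0.0045 -0.0021 -1.    ] q6 -0.63 t 32.4
```

```bash
python3 -m pendant '[[[-34,3.3,0],[0,0,0],0.5],[[-34,3.3,0],[0,0,0],0.5],[[-34,3.3,0],[0,0,0],0.5],[[-34,3.3,0],[0,0,0],0.5],[[-34,3.3,0],[0,0,0],0.5],[[-34,3.3,0],[0,0,0],0.5],[[-34,3.3,0],[0,0,0],0.5],[[0,0,0],[0,0,0],0.5],[[0,0,0],[0,0,0],0.5]]'; python3 - <<'E'
from h import *
im=optics.get_image('wrist');cv2.imwrite('pics/w14.png',im[...,::-1]);m=optics.camera_model('wrist')
for c in blobs(im,(82,100,40),(98,255,255),1500):
    print(cv2.boundingRect(c)); 
    for p in cv2.approxPolyDP(cv2.convexHull(c),8,True)[:,0]: print(p,(ray('wrist',p,.036,m)*1000).round(1)[0,:2])
go(527,-354,-9,12)
E
```

```text
t: 33.1
tool_pos: [0.5242, -0.354, 0.0903]
tool_rot: [-1.98, -2.433, -0.0]
contact_force: [-0.7, 0.7, -1.2]
opening: 0.0506
grip_force: 42.1
(190, 87, 198, 168)
[387  87] [ 568.3 -266.8]
[377 254] [ 591.1 -370.1]
[202 249] [ 476.8 -390.5]
[191  89] [ 455.6 -291.5]
shift [-2.1  2.9 99.5] turn about z -0.003 tilt [-0.0033  0.0032 -1.    ] q6 -0.92 t 33.1
```

```bash
python3 -m pendant '[[[-4,4,20],[0,0,0],0.5],[[0,0,35],[0,0,0],0.5],[[0,0,25],[0,0,0],0.5],[[0,0,10],[0,0,0],0.5],[[0,0,4],[0,0,0],0.5],[[0,0,2],[0,0,0],0.5],[[0,0,0],[0,0,0],0.5],[[0,0,0],[0,0,0],0.5]]'; python3 -m pendant '[[[0,0,1],[0,0,0],0.5],[[0,0,1],[0,0,0],0.5],[[0,0,0],[0,0,0],0.5]]'
```

```text
t: 33.82
tool_pos: [0.5313, -0.3574, -0.0007]
tool_rot: [1.978, 2.437, -0.0]
contact_force: [0.2, 0.8, -1.4]
opening: 0.0501
grip_force: 42.1
t: 34.07
tool_pos: [0.5305, -0.357, -0.004]
tool_rot: [1.979, 2.438, -0.0]
contact_force: [-0.3, -0.6, -1.6]
opening: 0.0504
grip_force: 42.1
```

```bash
python3 -m pendant '[[[0,0,3],[0,0,0],0.5],[[0,0,2],[0,0,0],0.5],[[0,0,1],[0,0,0],0.5],[[0,0,0],[0,0,0],0.5]]'; python3 -m pendant '[[[0,0,1],[0,0,0],0.5],[[0,0,0],[0,0,0],0.5]]'
```

```text
t: 34.4
tool_pos: [0.53, -0.3566, -0.0109]
tool_rot: [-1.98, -2.439, -0.0]
contact_force: [-0.9, 0.8, 0.3]
opening: 0.0503
grip_force: 42.1
t: 34.57
tool_pos: [0.5301, -0.3567, -0.0109]
tool_rot: [-1.98, -2.439, 0.0]
contact_force: [-3.1, 2.1, 5.4]
opening: 0.0504
grip_force: 42.6
```

```bash
python3 -m pendant '[[[0,0,-1],[0,0,0],0.5],[[0,0,0],[0,0,0],0.76],[[0,0,0],[0,0,0],0.76],[[0,0,0],[0,0,0],0.76],[[0,0,-10],[0,0,0],0.76],[[0,0,-30],[0,0,0],0.76],[[0,0,-35],[0,0,0],0.76],[[0,0,-35],[0,0,0],0.76],[[-20,0,-30],[0,0,0],0.76],[[-20,0,-20],[0,0,0],0.76],[[0,0,0],[0,0,0],0.76],[[0,0,0],[0,0,0],0.76]]'; python3 - <<'E'
from h import *
m=optics.camera_model('wrist');im=white(.028)
for c in blobs(im,(20,150,100),(33,255,255),800):
    (u,v),r=cv2.minEnclosingCircle(c);p=ray('wrist',(u,v),.027,m)[0]*1000;print('yellow',u,v,r,p.round(1),(ray('wrist',(u+r,v),.027,m)[0]*1000-p).round(1))
im=optics.get_image('top')
a=cv2.imread('pics/top0.png')[...,::-1].copy()
for n,I in(("before",a),("now",im)):
  for lo,hi,z in(((0,0,0),(179,255,45),.026),((0,0,130),(179,70,255),.054),((0,150,110),(6,255,255),.11),((174,150,90),(179,255,255),.11)):
    for c in blobs(I,lo,hi,25):
        x,y,w,h=cv2.boundingRect(c)
        if 80<y<320 and w<60: print(n,z,(x,y,w,h),np.round(ray("top",cv2.minEnclosingCircle(c)[0],z)*1000,1))
E
```

```text
t: 35.57
tool_pos: [0.5392, -0.3973, 0.1521]
tool_rot: [1.978, 2.435, -0.0]
contact_force: [0.4, 1.3, -1.1]
opening: 0.065
grip_force: 0.0
white 283 134 21 (263, 114, 42, 42) [[ 531.1 -356.6   28. ]]
yellow 283.6043701171875 133.9884796142578 32.68579864501953 [ 531.2 -356.3   27. ] [25.7  5.4  0. ]
before 0.026 (365, 125, 22, 23) [[ 687.9 -190.    26. ]]
before 0.026 (400, 276, 23, 22) [[ 369.1 -247.6   26. ]]
before 0.026 (203, 249, 25, 24) [[424.8 147.2  26. ]]
before 0.026 (159, 181, 6, 39) [[548.4 261.2  26. ]]
before 0.054 (138, 281, 18, 19) [[362.9 275.8  54. ]]
before 0.054 (272, 212, 19, 18) [[499.1  12.5  54. ]]
before 0.054 (342, 238, 15, 15) [[ 451.2 -122.9   54. ]]
before 0.11 (192, 112, 11, 11) [[697.  176.9 110. ]]
before 0.11 (142, 285, 10, 10) [[361.2 259.2 110. ]]
now 0.026 (504, 311, 56, 109) [[ 220.3 -477.1   26. ]]
now 0.026 (365, 125, 22, 28) [[ 681.9 -185.9   26. ]]
now 0.026 (252, 139, 21, 20) [[656.6  53.7  26. ]]
now 0.026 (289, 142, 21, 20) [[653.2 -27.4  26. ]]
now 0.026 (85, 163, 26, 49) [[575.1 395.5  26. ]]
now 0.026 (159, 168, 7, 52) [[562.2 259.7  26. ]]
now 0.026 (541, 166, 19, 19) [[ 601.6 -549.6   26. ]]
now 0.026 (141, 186, 13, 12) [[566.5 293.4  26. ]]
now 0.026 (115, 163, 36, 5) [[621.6 325.9  26. ]]
now 0.054 (131, 177, 17, 17) [[573.6 301.2  54. ]]
now 0.054 (94, 176, 17, 17) [[575.4 377.6  54. ]]
now 0.054 (453, 201, 16, 15) [[ 526.1 -347.6   54. ]]
now 0.11 (192, 113, 11, 10) [[697.  176.9 110. ]]
now 0.11 (97, 180, 10, 9) [[561.9 355.7 110. ]]
```

```bash
python3 -c "
from station import ctrl
print(ctrl.finish_job())"
```

```text
the job is handed in; nothing more can be done
None
```

The job is handed in at about 36 s: both heels lie flat in the orange tray, both spools stand in the purple tray, the tin is lid up in the teal tray, and neither the glue bottle nor the dye jar was moved; the last three items were checked by camera measurements only.

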